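# Switch the ball sorter to the empty tray

### The arm

A 6-joint arm with a two-finger parallel gripper is mounted at the origin on the work surface. World frame = base frame: x ahead of the robot, y to its left, z up, the work surface at z = 0. Lengths are in m, angles in rad, forces in N, time in s.
With the tool pointing down it reaches from about 0.3 to 0.85 m from the base axis. Payload 4.2 kg.
Tool frame: the origin (TCP) lies at the very end of the fingers, on their centre line; the grasp point (between the pads) lies robot.grip_point_offset behind it (robot.grip_point_offset is the distance from the TCP to the grasp point, in m); x points along the fingers, y is the direction in which the jaws open and shut, and the axes are right-handed (so a half turn about x gives the same grasp; the last joint's range is limited). The gripper opens to 91 mm and grips with 3 to 60 N. Pads are 32 mm wide; open, the fingers measure 118 mm over their backs; the gripper's body (76 mm by 178 mm) begins 60 mm behind the grasp point.
Start: joints at [-1.364, 0.32, 1.565, -0, 1.257, -0.02], TCP at [0.129, -0.56, 0.214] pointing down, gripper open.
Joint ranges: [-3.11, 3.11], [-0.84, 2.01], [0.21, 2.61], [-1.34, 4.49], [0.05, 2.63], [-2.56, 2.56]. Speed limits (rad/s): [2.57, 2.57, 3.14, 3.14, 3.14, 3.14].

### API

Orientations are given as [roll, pitch, yaw] about the fixed x, y, z axes, in that order (R = Rz(yaw) Ry(pitch) Rx(roll)).
In Python, from plant import robot gives the robot as it stands.
- The arm moves only by the tool move_arm, never from a script. Its arguments are lists of equal length, an entry for each row: "grip": the finger opening in cm, from 0 to 9.12; "travel": the shift along the tool's x, y, z in cm, a list of three; "turn": the turn about the tool's x in rad. In form: {"grip": [grip, ...], "travel": [[tx, ty, tz], ...], "turn": [turn, ...]}. A call has 1 to 10 rows; each row shifts and turns the commanded pose from where the row before left it, along the tool's axes as they then stand; what a row does not reach is not made up. A row lasts 1/10 s, in which the tool goes at most 50 mm and 8.59 degrees, less where a joint would pass 70% of its speed; a pose out of reach is approached as far as the arm can. A call with a gripper value outside its range is refused whole. The fingers move at their own pace and stop on an object; "squeeze" is the grip in N (left out, the last holds). Time passes only in rows, so rows that do not move let the fingers close. It gives the time, the measured TCP pose, the force and the opening at its end, in the units of the state.
- robot.observe(): the state, without advancing time (a new reading comes with each control period).
- robot.camera(name): name is "scene" or "side" or "wrist"; returns a dict with "color" (400x640x3 uint8, red, green, blue), "z_map" (400x640 float32, m along the optical axis (not along the pixel's ray), 0 where there is no reading), "camera_matrix" (3x3 intrinsics, pixels), "extrinsics" (4x4, takes a point from world to camera coordinates). Camera axes: x right, y up, looking along -z (the intrinsics and any distortion apply to the point x, -y, -z); pixel columns grow to the right and rows downward; lengths in m; the calibration is good to about 2 mm. A picture is of the moment at which its call begins.
- robot.job_done(): hands the job in, once; it reports no verdict.
The state is a dict: "time": time; "q": joint angles; "qd": joint speeds; "effort": joint torques, N m; "position": TCP position; "tool_rot": TCP orientation; "ft_force": force on the tool from outside, world axes, zero at the start; "torque": the same for the moment, N m; "gripper_width": opening from 0.0 (shut) to 1.0 (fully open).
Only numpy, scipy, OpenCV 4.12 (cv2) and the standard library are available. Lean on these libraries where they do the work, as an engineer would, in place of code of your own. Each camera call takes 0.05 s, during which the arm holds its last target.

### The job

The left tray of the ball sorter is full: press down the raised right pad of the seesaw gate until the gate has rocked fully over to the right, and only then push the post of the stop slide to the left, all the way open, so that the four waiting balls run down the right chute into the empty tray. Use the fingers only to press and push: do not touch the balls, leave the bottle, carton and bearing ring where they are, and finish clear once all four balls lie in the empty tray.

Things in the scene. Friction and masses are not known exactly. Their poses are not given: they have to be found in the camera images.
- sorter: Fixed ball sorter, 600 mm wide (y), turned up to 0.35 rad. Origin on the bench under the middle of the gate; x points away from the robot along the feed, y left, z up. Pivot shaft along x at z = 130. Feed channel, 30 mm wide, walls 22 mm high (top at most 212), slopes 10 degrees down from x = 235 to its mouth over the gate at x = 24. A chute at each end of the gate leads to a tray.
- tray_full (a point): Middle of the floor of the left tray (y = +233 mm in the sorter's frame), which is heaped with balls. Black plastic tray, 120 x 120 mm inside, rim 88 mm above the bench.
- tray_empty (a point): Middle of the floor of the right tray (y = -233 mm in the sorter's frame), which is empty. Same tray; inside it spans x = -58 to 58 mm and y = -174 to -292 mm of the sorter's frame.
- gate (a joint): Tilt of the seesaw gate, a 180 x 62 mm aluminium trough on the shaft: -0.26 rad = left end fully down (feeds the left tray), 0 = level, +0.26 = right end fully down against its stop (feeds the right tray). Starts at -0.26 to -0.16. Stays where it is left; takes about 2 N on a pad to move.
- pad_right (a point): Middle of the top of the gate's right press pad: flat dark steel plate 50 (x) x 42 (y) x 5 mm on the robot's side of the trough, 65 mm right of the pivot, 66 mm nearer the robot than the sorter's origin, 20 mm above the shaft when level. Raised at the start; goes down at most 33 mm, to 132 mm above the bench, free below. The trough's wall, 26 mm beyond this point, stands 25 mm above the pad.
- pad_left (a point): The same on the gate's left pad, low at the start.
- stop (a joint): Travel of the stop slide, a 4 mm steel plate that shuts the feed channel at x = 60 mm in the sorter's frame: 0 = shut, 0.045 m = fully open, at its end stop. Starts at 0 to 0.004. It slides only left (the sorter's +y), takes about 2 N, and stays where it is left. Balls pass once it is open by about 30 mm.
- post_top (a point): Top middle of the slide's upright round post, 14 mm in diameter, 50 mm of it standing free below this point, which is 240 mm above the bench. Shut, it stands 45 mm left of the middle of the feed channel (wall tops 180 mm above the bench there); it moves with the slide to 90 mm left.
- ball0: Loose steel ball, 25 mm in diameter, 64 g, origin at its centre; number 1 of the four that wait in a row in the feed channel behind the stop slide (number 1 is nearest the slide).
- ball1: Loose steel ball, 25 mm in diameter, 64 g, origin at its centre; number 2 of the four that wait in a row in the feed channel behind the stop slide (number 1 is nearest the slide).
- ball2: Loose steel ball, 25 mm in diameter, 64 g, origin at its centre; number 3 of the four that wait in a row in the feed channel behind the stop slide (number 1 is nearest the slide).
- ball3: Loose steel ball, 25 mm in diameter, 64 g, origin at its centre; number 4 of the four that wait in a row in the feed channel behind the stop slide (number 1 is nearest the slide).
- oil: Bystander: small white plastic bottle, 60 mm across, 130 mm high, standing to one side of the feed channel. Origin at the centre of its underside.
- carton: Bystander: small closed cardboard carton, 80 x 60 x 55 mm high, standing on the other side of the feed channel. Origin at the centre of its underside.
- bearing: Bystander: steel bearing ring, 52 mm across, 16 mm high, lying flat on the bench between the sorter and the robot. Origin at the centre of its underside.

How it is judged:
On the way, in this order (a step that is already met when the one before it is completed fails the run):
1. the gate is rocked fully over to the right while the stop slide is still shut (value of joint gate above 0.22 rad and value of joint stop below 0.012 m), for 0.2 s.
2. the stop slide is pushed open (value of joint stop above 0.035 m and value of joint gate above 0.2 rad), for 0.1 s.
At the end, for the whole second after the job is handed in: All four balls lie within the walls of the right (empty) tray, the gate is still tilted right by more than 0.2 rad of 0.26, and the stop slide is open by more than 35 mm of 45 (all of step 2 and y of ball0 in the frame of sorter between -0.294 and -0.172 m and x of ball0 in the frame of sorter between -0.06 and 0.06 m and z of each of ball0, ball1, ball2, ball3 in the frame of sorter below 0.085 m and y of ball1 in the frame of sorter between -0.294 and -0.172 m and x of ball1 in the frame of sorter between -0.06 and 0.06 m and y of ball2 in the frame of sorter between -0.294 and -0.172 m and x of ball2 in the frame of sorter between -0.06 and 0.06 m and y of ball3 in the frame of sorter between -0.294 and -0.172 m and x of ball3 in the frame of sorter between -0.06 and 0.06 m); the robot touches nothing.
It fails at once if a ball goes to the left (y of any of ball0, ball1, ball2, ball3 in the frame of sorter above 0.08 m).
It fails at once if the robot touches or carries a ball (contact force between any of the arm, the fingers and ball0 above 0.3 N or contact force between any of the arm, the fingers and ball1 above 0.3 N or contact force between any of the arm, the fingers and ball2 above 0.3 N or contact force between any of the arm, the fingers and ball3 above 0.3 N).
It fails at once if a bystander is lifted or moved by more than 20 mm (distance of any of oil, carton, bearing from where it was at the start of the episode above 0.02 m).
It also fails if it takes over 35 s, if anything falls off the work surface, if the arm or the gripper's body presses on something with over 40 N, if the wrist force passes 120 N, or if a joint passes its speed limit or range.

## Working session

There is one attempt and no reset: what is moved stays moved. The work goes in short steps, Python scripts to look and compute and a tool call to move; the robot and the scene stay as the last step left them, time stands still between calls to the robot, and variables do not carry over. Pictures are saved under pics/ and viewed, and the job is handed in when it is done.

Besides the shell and the picture viewer there is one more tool, called after "Call:" as a command line: name --pt "numbers of a row" for each row, then --argument value for the rest. move_arm: Moves the arm, as the interface text tells. Its arguments: {"type":"object","properties":{"grip":{"type":"array"},"travel":{"type":"array"},"turn":{"type":"array"},"squeeze":{"type":"number"}},"required":["grip","travel","turn"]}

```bash
mkdir -p pics; ls; python3 - <<'E'
from plant import robot
import cv2,numpy as np
s=robot.observe();print(s, robot.grip_point_offset)
for n in("scene","side","wrist"):
    c=robot.camera(n);cv2.imwrite(f"pics/{n}0.png",c["color"][:,:,::-1]);np.savez(f"{n}0.npz",**c)
    print(n,c["camera_matrix"].round(1).tolist(),c["extrinsics"].round(3).tolist(),(c["z_map"]>0).mean(), [k for k in c])
E
```

```text
pics
{'time': 0.0, 'q': array([-1.36404047e+00,  3.20291901e-01,  1.56569399e+00, -2.62025534e-05,
        1.25740067e+00, -2.00104571e-02]), 'qd': array([ 2.57706830e-03,  1.78699209e-04, -1.12339057e-03, -1.88499109e-04,
        1.29317148e-03,  7.48190726e-05]), 'effort': array([ 9.79617471e-04, -4.12456262e+01, -2.31968611e+01,  7.29539269e-02,
        4.57691553e-02, -1.24837643e-04]), 'position': array([ 0.12915656, -0.55977605,  0.21311448]), 'tool_rot': array([-1.5769208 ,  1.56900225,  1.79144627]), 'ft_force': array([-0.01807259, -0.29841207,  0.06687032]), 'torque': array([-0.03002788, -0.03278454, -0.02319565]), 'gripper_width': 0.9983519631224405} 0.0188
scene [[467.3, 0.0, 305.2], [0.0, 467.3, 205.3], [0.0, 0.0, 1.0]] [[-0.018, 1.0, 0.012, -0.031], [-0.761, -0.021, 0.649, 0.35], [0.649, 0.003, 0.761, -1.502], [0.0, 0.0, 0.0, 1.0]] 0.99609765625 ['color', 'z_map', 'camera_matrix', 'extrinsics']
side [[510.8, 0.0, 325.8], [0.0, 510.8, 200.5], [0.0, 0.0, 1.0]] [[-0.903, -0.43, -0.02, 0.541], [0.281, -0.625, 0.728, -0.269], [-0.325, 0.652, 0.685, -1.118], [0.0, 0.0, 0.0, 1.0]] 0.99593359375 ['color', 'z_map', 'camera_matrix', 'extrinsics']
wrist [[315.5, 0.0, 318.0], [0.0, 315.5, 198.1], [0.0, 0.0, 1.0]] [[0.225, -0.974, -0.003, -0.574], [0.932, 0.216, -0.29, 0.033], [0.283, 0.063, 0.957, -0.393], [0.0, 0.0, 0.0, 1.0]] 0.9960390625 ['color', 'z_map', 'camera_matrix', 'extrinsics']
```

View pics/scene0.png

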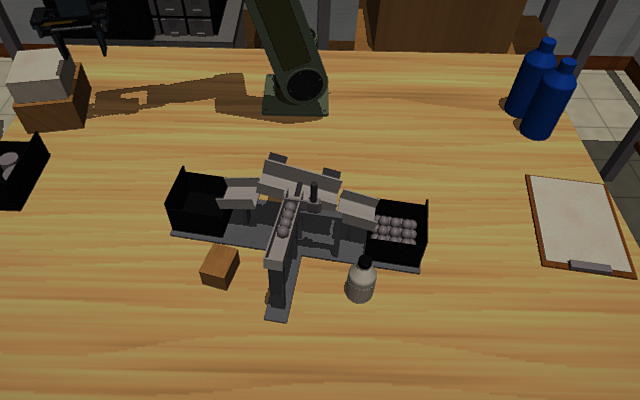

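View pics/side0.png

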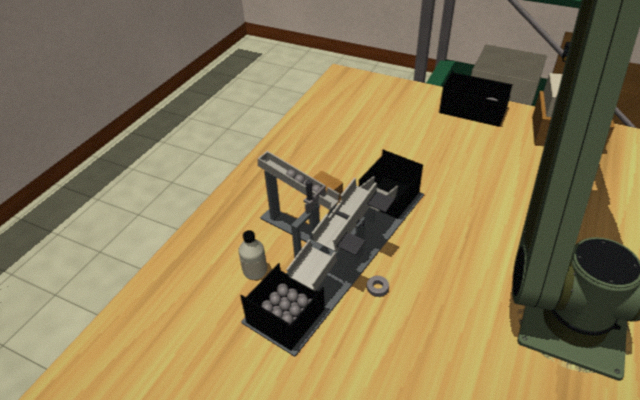

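View pics/wrist0.png

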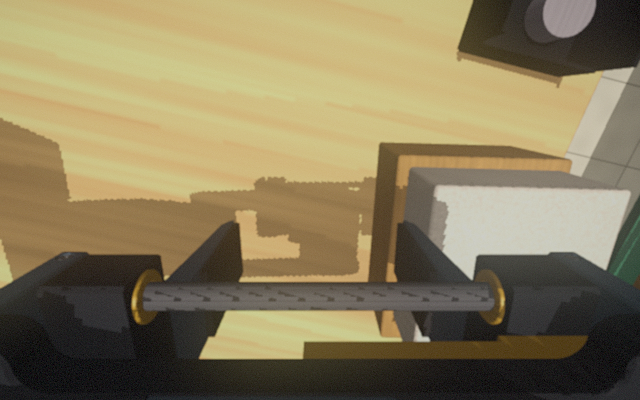

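The scene view shows the sorter at about columns 165–430 and rows 150–320. The empty tray is near (198,205), the full tray near (395,230) and the post near (314,190). I'll zoom in and use the depth map.

```bash
cat > h.py <<'E'
import numpy as np,cv2
def pts(c):
    z=c["z_map"];K=c["camera_matrix"];E=c["extrinsics"]
    v,u=np.mgrid[0:400,0:640]
    P=np.stack([(u-K[0,2])*z/K[0,0],-(v-K[1,2])*z/K[1,1],-z],-1)
    W=(P-E[:3,3])@E[:3,:3]
    W[z==0]=np.nan
    return W
def proj(c,p):
    K=c["camera_matrix"];E=c["extrinsics"]
    q=E[:3,:3]@np.asarray(p)+E[:3,3]
    return K[0,2]+K[0,0]*q[0]/-q[2],K[1,2]-K[1,1]*q[1]/-q[2]
E
python3 - <<'E'
from h import *
for n,(a,b,c0,d) in dict(scene=(140,330,150,440),side=(140,360,230,440)).items():
    c=np.load(n+"0.npz");im=c["color"][a:b,c0:d,::-1]
    f=min(800/(d-c0),600/(b-a)); cv2.imwrite(f"pics/{n}z.png",cv2.resize(im,None,fx=f,fy=f,interpolation=cv2.INTER_CUBIC)); print(f)
    W=pts(c)
    # height map
    h=np.clip(np.nan_to_num(W[a:b,c0:d,2])/0.26*255,0,255).astype(np.uint8)
    cv2.imwrite(f"pics/{n}h.png",cv2.resize(cv2.applyColorMap(h,cv2.COLORMAP_JET),None,fx=f,fy=f,interpolation=cv2.INTER_NEAREST))
    for u,v in [(60,200)]: pass
    if n=="scene":
        for p in [(60,190),(314,184),(314,188),(314,195),(316,205),(276,158),(330,173),(185,200),(284,212),(288,222),(360,265),(300,340)]: print(p,W[p[1],p[0]].round(3))
    else:
        for p in [(310,184),(310,190),(310,200),(377,285),(264,157)]: print(p,W[p[1],p[0]].round(3))
E
```

```text
2.7586206896551726
(60, 190) [ 0.425 -0.606  0.001]
(314, 184) [0.609 0.056 0.241]
(314, 188) [0.614 0.056 0.235]
(314, 195) [0.614 0.057 0.214]
(316, 205) [0.615 0.062 0.184]
(276, 158) [ 0.457 -0.031  0.163]
(330, 173) [0.475 0.095 0.136]
(185, 200) [ 0.469 -0.265  0.022]
(284, 212) [ 0.639 -0.003  0.188]
(288, 222) [0.667 0.006 0.191]
(360, 265) [0.721 0.152 0.126]
(300, 340) [0.826 0.035 0.001]
2.727272727272727
(310, 184) [0.604 0.06  0.236]
(310, 190) [0.605 0.059 0.217]
(310, 200) [0.606 0.06  0.188]
(377, 285) [0.427 0.081 0.   ]
(264, 157) [ 0.772 -0.022  0.198]
```

View pics/scenez.png

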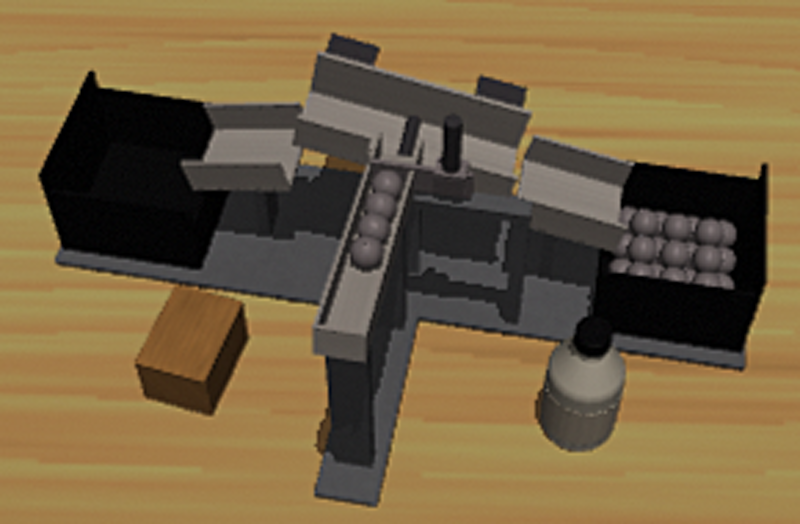

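View pics/sidez.png

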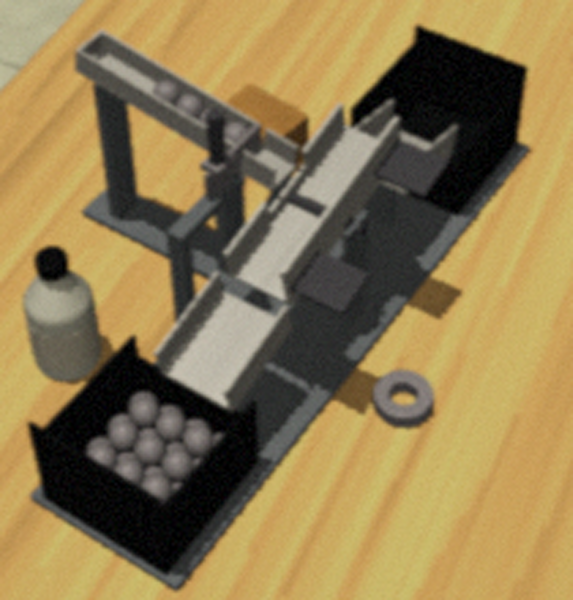

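View pics/sceneh.png

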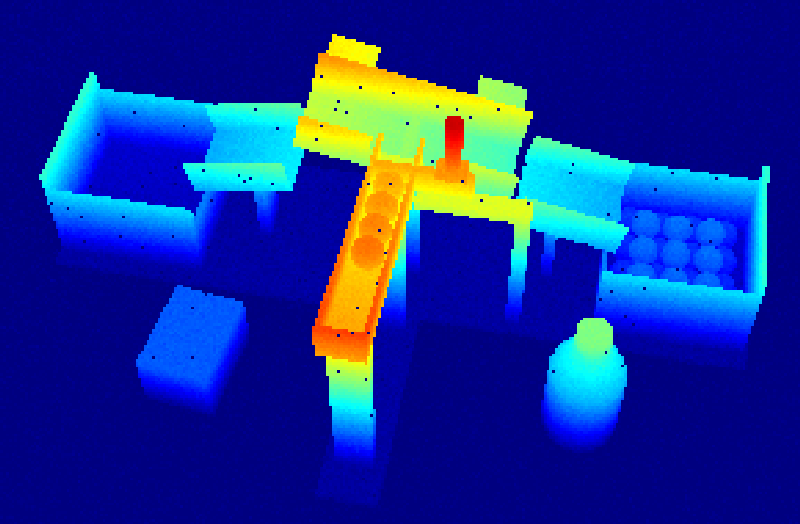

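```bash
python3 - <<'E'
from h import *
for n in("scene","side"):
    c=np.load(n+"0.npz");W=pts(c);g=c["color"].astype(int)
    x,y,z=W[...,0],W[...,1],W[...,2]
    print("==",n)
    # post
    m=(z>0.2)&(abs(x-.607)<.025)&(abs(y-.058)<.025)
    print("post",m.sum(),W[m].mean(0).round(4),np.nanmax(W[m][:,2]).round(4), W[m].min(0).round(3),W[m].max(0).round(3))
    # back post bottom-plate etc; feed support / channel: points high
    m=(z>0.17)&(x>.6)&(x<.85)&(abs(y)<.08)&~((abs(x-.607)<.025)&(abs(y-.058)<.025))
    P=W[m][:,:2]; vx,vy,x0,y0=cv2.fitLine(P.astype(np.float32),cv2.DIST_L2,0,.01,.01).ravel()
    print("feed",m.sum(),np.arctan2(vy,vx)+(np.pi if vx<0 else 0),(x0,y0))
    # pads: dark, height .10-.19, x region
    bri=g.max(2)
    for nm,ys in (("R",(-.09,.01)),("L",(.04,.13))):
        m=(z>.115)&(z<.19)&(x>.42)&(x<.52)&(y>ys[0])&(y<ys[1])&(bri<95)
        m=cv2.morphologyEx(m.astype(np.uint8),cv2.MORPH_OPEN,np.ones((2,2)))>0
        if m.sum()<10: print(nm,m.sum());continue
        Q=W[m];vv,uu=np.nonzero(m)
        r=cv2.minAreaRect(Q[:,:2].astype(np.float32))
        print(nm,m.sum(),Q.mean(0).round(4),Q.min(0).round(3),Q.max(0).round(3),r,uu.min(),uu.max(),vv.min(),vv.max(),bri[m].mean())
    # baseplate / trays rect: footprint of all points z>.01 in region w/o objects : tray walls tops
    m=(z>.075)&(z<.1)&(x>.35)&(x<.7)&(abs(y)<.4)&(bri<40)
    P=W[m][:,:2]; print("traytop",m.sum(),P.min(0),P.max(0)); r=cv2.minAreaRect(P.astype(np.float32));print(r)
E
```

```text
== scene
post 116 [0.6115 0.0563 0.2252] 0.2422 [0.603 0.05  0.2  ] [0.616 0.063 0.242]
feed 1445 -0.17882223 (np.float32(0.6973186), np.float32(-0.0043972367))
R 550 [nan nan nan] [nan nan nan] [nan nan nan] ((0.39656156301498413, 0.008533895015716553), (0.21325215697288513, 0.0), 1.0332056283950806) 254 293 153 181 68.98181818181818
L 531 [nan nan nan] [nan nan nan] [nan nan nan] ((0.482859343290329, 0.1021818071603775), (0.08234667778015137, 0.2754250764846802), 60.30997085571289) 307 345 169 193 69.44632768361582
traytop 1356 [ 0.43318149 -0.28076892] [0.6490903  0.31766089]
((0.5544236302375793, 0.017284899950027466), (0.5886266827583313, 0.15686297416687012), 81.02120971679688)
== side
post 101 [0.608  0.0604 0.2242] 0.2434 [0.603 0.051 0.201] [0.617 0.066 0.243]
feed 1147 -0.17624843 (np.float32(0.69716805), np.float32(-0.0017698024))
R 455 [nan nan nan] [nan nan nan] [nan nan nan] ((0.496390700340271, -0.09217281639575958), (0.07587499171495438, 0.1945623755455017), 14.721091270446777) 362 394 188 215 59.989010989010985
L 574 [0.4973 0.0826 0.1275] [ 0.463 -0.063  0.004] [0.554 0.121 0.159] ((0.515622615814209, 0.0307072252035141), (0.06394315510988235, 0.19738250970840454), 19.06435203552246) 335 365 217 255 61.81184668989547
traytop 1178 [ 0.43762284 -0.27995312] [0.6461926  0.32327029]
((0.5521227717399597, 0.01882728934288025), (0.5959142446517944, 0.14424879848957062), 81.0269546508789)
```

```bash
python3 - <<'E'
from h import *
for n,l in (("side",(("R",(362,400,180,215),(.13,.19)),("L",(335,370,222,258),(.11,.15)))),("scene",(("R",(262,290,150,164),(.14,.19)),("L",(320,344,166,182),(.11,.15))))):
    c=np.load(n+"0.npz");W=pts(c);b=c["color"].max(2)
    for nm,(a,e,s,t),(z0,z1) in l:
        m=np.zeros((400,640),bool);m[s:t,a:e]=1
        z=W[...,2]
        m&=(z>z0)&(z<z1)&(b<85)&(W[...,0]<.505)
        k,lab,st,_=cv2.connectedComponentsWithStats(m.astype(np.uint8),connectivity=4);i=1+st[1:,4].argmax()
        Q=W[lab==i]; print(n,nm,st[i],np.median(Q,0).round(4),Q.min(0).round(3),Q.max(0).round(3))
        r=cv2.minAreaRect(Q[:,:2].astype(np.float32));print(r)
        A=np.c_[Q[:,:2],np.ones(len(Q))];co=np.linalg.lstsq(A,Q[:,2],rcond=None)[0];print("plane",co.round(3))
    im=c["color"][150:260,320:420,::-1] if n=="side" else c["color"][140:200,240:360,::-1]
    cv2.imwrite(f"pics/{n}pad.png",cv2.resize(im,None,fx=6,fy=5.4 if n=="side" else 6,interpolation=cv2.INTER_CUBIC))
E
```

```text
side R [362 186  32  29 444] [ 0.4792 -0.0235  0.1621] [ 0.444 -0.054  0.131] [0.502 0.009 0.184]
((0.4727644622325897, -0.018933352082967758), (0.06382281333208084, 0.0515635684132576), 81.63902282714844)
plane [-0.    -0.276  0.155]
side L [341 233  24  22 307] [0.4846 0.0983 0.1366] [0.463 0.075 0.128] [0.505 0.121 0.144]
((0.4860350489616394, 0.09841285645961761), (0.04528054594993591, 0.041792262345552444), 81.51007080078125)
plane [-0.003 -0.195  0.157]
scene R [268 152  19  12 128] [ 0.4554 -0.0281  0.1634] [ 0.441 -0.049  0.158] [ 0.469 -0.007  0.17 ]
((0.4545450806617737, -0.027413401752710342), (0.04071345180273056, 0.026463987305760384), 84.48804473876953)
plane [ 0.017 -0.188  0.15 ]
scene L [323 168  18  11 123] [0.475  0.0978 0.1377] [0.46  0.079 0.13 ] [0.491 0.119 0.143]
((0.4745924174785614, 0.09767680615186691), (0.04029189422726631, 0.026556123048067093), 80.83411407470703)
plane [ 0.06  -0.213  0.13 ]
```

View pics/sidepad.png

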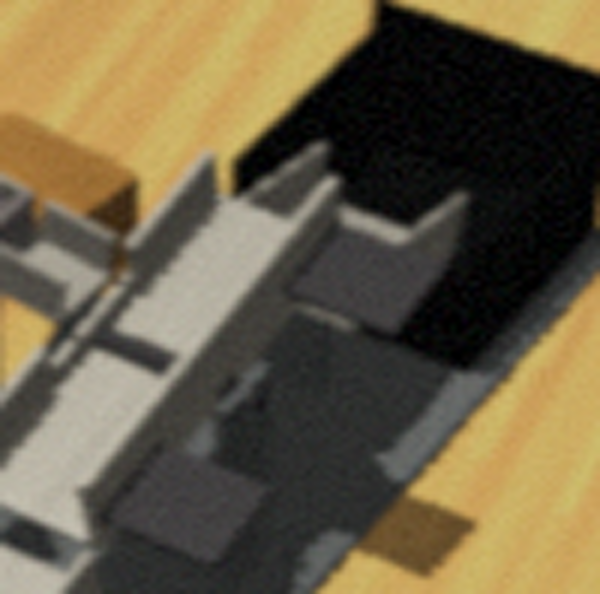

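```bash
cat >> h.py <<'E'
from scipy.spatial.transform import Rotation as R
def plan(target=None,yaw_s=-0.155):
    from plant import robot
    s=robot.observe();M=R.from_euler("xyz",s["tool_rot"]).as_matrix()
    print("t",round(s["time"],2),"p",s["position"].round(4),"F",s["ft_force"].round(2),"grip",round(s["gripper_width"],3),"q",s["q"].round(2))
    print("axes x",M[:,0].round(3),"y",M[:,1].round(3),"z",M[:,2].round(3))
    ys=np.array([-np.sin(yaw_s),np.cos(yaw_s),0])
    a=np.arctan2(M[:,2]@ys,M[:,1]@ys); print("turn to sorter y",a, "or",a-np.sign(a)*np.pi)
    if target is not None: print("travel cm",(M.T@(np.array(target)-s["position"])*100).round(2))
E
python3 -c "
from h import *
plan([.462,-.03,.3])"
```

```text
t 0.15 p [ 0.1292 -0.5599  0.2134] F [-0.45 -0.36  0.2 ] grip 0.995 q [-1.36  0.32  1.57 -0.    1.26 -0.02]
axes x [-0.     0.001 -1.   ] y [ 0.225 -0.974 -0.001] z [-0.974 -0.225 -0.   ]
turn to sorter y -2.759808764227981 or 0.3817838893618122
travel cm [ -8.61 -44.16 -44.34]
```

Call:
move_arm --grip '[0, 0, 0]' --pt "-3 0 0" --pt "-3 0 0" --pt "-2.6 0 0" --turn '[0.13, 0.13, 0.12]'

```text
time: 0.45
position: [0.1293, -0.5602, 0.301]
tool_rot: [2.456, 1.571, -0.844]
ft_force: [-0.1, -0.5, -0.3]
gripper_width: 0.769
```

```bash
python3 -c "
from h import *
plan([.462,-.03,.3])"
```

```text
t 0.45 p [ 0.1293 -0.5602  0.301 ] F [-0.09 -0.51 -0.25] grip 0.769 q [-1.36  0.28  1.4   0.    1.46  0.37]
axes x [ 0. -0. -1.] y [-0.158 -0.987  0.   ] z [-0.987  0.158 -0.   ]
turn to sorter y 3.1383002834313425 or -0.0032923701584506304
travel cm [  0.1  -57.61 -24.5 ]
```

Call:
move_arm --grip '[0, 0, 0, 0, 0, 0, 0, 0, 0, 0]' --pt "0 -4 -1.7" --pt "0 -4 -1.7" --pt "0 -4 -1.7" --pt "0 -4 -1.7" --pt "0 -4 -1.7" --pt "0 -4 -1.7" --pt "0 -4 -1.7" --pt "0 -4 -1.7" --pt "0 -4 -1.7" --pt "0 -4 -1.7" --turn '[0, 0, 0, 0, 0, 0, 0, 0, 0, 0]'

```text
time: 1.45
position: [0.3587, -0.1892, 0.2999]
tool_rot: [2.444, 1.57, -0.851]
ft_force: [0.4, -0.3, 0.2]
gripper_width: 0.008
```

```bash
python3 -c "
from h import *
plan([.462,-.03,.25])"
```

```text
t 1.45 p [ 0.3587 -0.1892  0.2999] F [ 0.44 -0.34  0.22] grip 0.008 q [-0.51 -0.    1.75 -0.    1.4   1.21]
axes x [ 0. -0. -1.] y [-0.153 -0.988  0.   ] z [-0.988  0.153 -0.   ]
turn to sorter y -3.14006095004573 or 0.0015317035440629567
travel cm [  4.99 -17.31  -7.77]
```

Call:
move_arm --grip '[0, 0, 0, 0, 0, 0, 0]' --pt "0 -4 -1.8" --pt "0 -4 -1.8" --pt "0 -4 -1.8" --pt "0 -3 -1.4" --pt "0 -2.3 -1" --pt "2.5 0 0" --pt "2.5 0 0" --turn '[0, 0, 0, 0, 0, 0, 0]'

```text
time: 2.15
position: [0.4625, -0.031, 0.2494]
tool_rot: [3.084, 1.57, -0.208]
ft_force: [0.5, 0.0, -1.0]
gripper_width: 0.002
```

```bash
python3 - <<'E'
from h import *
from plant import robot
plan([.462,-.03,.18])
for n in("scene","side","wrist"):
    c=robot.camera(n); cv2.imwrite(f"pics/{n}1.png",c["color"][:,:,::-1]);np.savez(f"{n}1.npz",**c)
a=cv2.imread("pics/side1.png")[100:280,250:490];cv2.imwrite("pics/side1z.png",cv2.resize(a,None,fx=3.3,fy=3.3))
E
```

```text
t 2.15 p [ 0.4625 -0.031   0.2494] F [ 0.46  0.03 -0.99] grip 0.002 q [-0.09  0.12  1.74 -0.    1.28  1.63]
axes x [ 0.001 -0.    -1.   ] y [-0.151 -0.989  0.   ] z [-0.989  0.151 -0.001]
turn to sorter y -3.1377734076214847 or 0.0038192459683084046
travel cm [ 6.94 -0.09  0.07]
```

View pics/side1z.png

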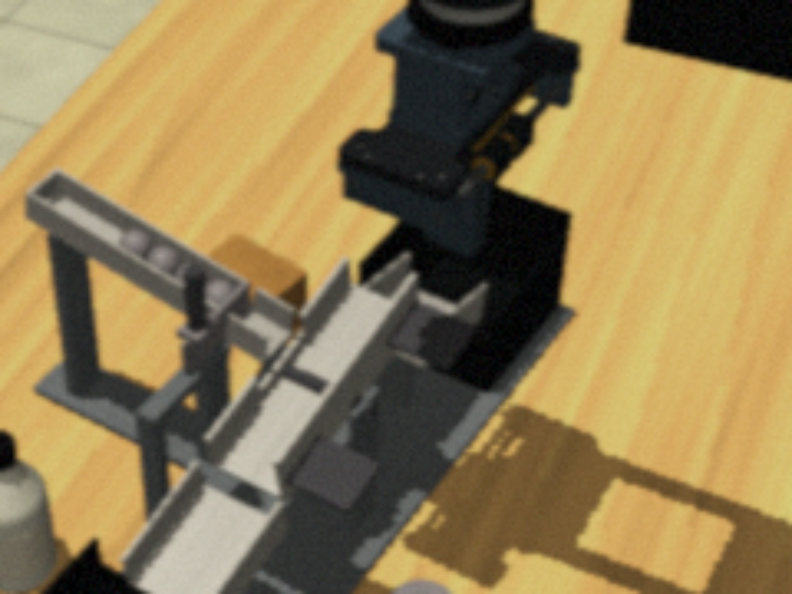

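View pics/wrist1.png

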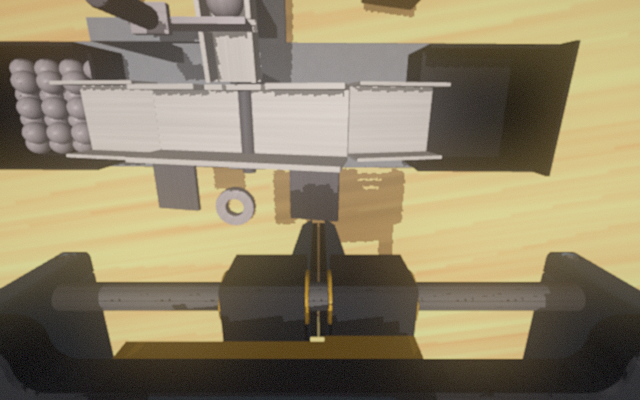

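The side view shows the closed fingers at about (465,250), directly above the right pad at about (430,335). In the wrist view the sorter is square to the gripper, so I'll press down.

Call:
move_arm --grip '[0, 0, 0, 0, 0, 0, 0, 0, 0]' --pt "3 0 0.1" --pt "3 0 0.1" --pt "1 0 0" --pt "1 0 0" --pt "1 0 0" --pt "0.5 0 0" --pt "0.5 0 0" --pt "0.5 0 0" --pt "0.5 0 0" --turn '[0, 0, 0, 0, 0, 0, 0, 0, 0]'

```text
time: 3.2
position: [0.4604, -0.032, 0.1401]
tool_rot: [2.723, 1.569, -0.572]
ft_force: [-0.2, -3.0, 2.6]
gripper_width: 0.004
```

Call:
move_arm --grip '[0, 0]' --pt "0.3 0 0" --pt "0.2 0 0" --turn '[0, 0]'

```text
time: 3.4
position: [0.4601, -0.0317, 0.135]
tool_rot: [2.435, 1.57, -0.86]
ft_force: [-2.0, -3.5, 15.3]
gripper_width: 0.006
```

Call:
move_arm --grip '[0, 0, 0]' --pt "0.1 0 0" --pt "0 0 0" --pt "0 0 0" --turn '[0, 0, 0]'

```text
time: 3.7
position: [0.4601, -0.0317, 0.1351]
tool_rot: [2.797, 1.57, -0.497]
ft_force: [-2.6, -3.3, 10.0]
gripper_width: 0.006
```

Call:
move_arm --grip '[0, 0, 0, 0]' --pt "-2 0 0" --pt "-4 0 0" --pt "-4 0 0" --pt "-4 0 0" --turn '[0, 0, 0, 0]'

```text
time: 4.1
position: [0.4592, -0.0307, 0.2749]
tool_rot: [-0.7, 1.568, 2.288]
ft_force: [0.9, -0.9, 0.3]
gripper_width: 0.005
```

```bash
python3 - <<'E'
from h import *
from plant import robot
for n in("scene","side","wrist"):
    c=robot.camera(n); cv2.imwrite(f"pics/{n}2.png",c["color"][:,:,::-1]);np.savez(f"{n}2.npz",**c)
    if n=="wrist":continue
    W=pts(c);x,y,z=W[...,0],W[...,1],W[...,2]
    m=(z>0.2)&(z<.25)&(abs(x-.607)<.025)&(abs(y-.058)<.025)
    print("post",m.sum(),np.median(W[m],0).round(4))
    # gate floor slope: points in sorter frame
    o=np.array([.5416,.0232]);a=-.155
    dx,dy=x-o[0],y-o[1];sx=np.cos(a)*dx+np.sin(a)*dy;sy=-np.sin(a)*dx+np.cos(a)*dy
    for nm,k in(("floor",(abs(sx)<15e-3)&(abs(sy)>.02)&(abs(sy)<.085)&(z>.1)&(z<.175)),("padL",(abs(sx+.066)<.02)&(abs(sy-.065)<.018)&(z>.1)),("padR",(abs(sx+.066)<.02)&(abs(sy+.065)<.018)&(z>.1)&(z<.18))):
        k&=np.isfinite(z)
        if k.sum()>20: print(nm,k.sum(),np.polyfit(sy[k],z[k],1).round(3),np.median(z[k]).round(4))
a=cv2.imread("pics/side2.png")[100:280,250:490];cv2.imwrite("pics/side2z.png",cv2.resize(a,None,fx=3.3,fy=3.3))
plan()
E
```

```text
post 116 [0.6121 0.0564 0.2271]
floor 114 [0.261 0.132] 0.1265
padL 79 [0.238 0.154] 0.1685
padR 77 [0.263 0.152] 0.135
post 100 [0.6077 0.061  0.2249]
floor 290 [0.264 0.13 ] 0.1421
padL 172 [0.229 0.153] 0.1681
padR 150 [0.23  0.149] 0.1344
t 4.25 p [ 0.461 -0.031  0.276] F [-0.54  0.2  -0.12] grip 0.003 q [-0.09  0.1   1.7   0.    1.34  1.63]
axes x [ 0.005  0.001 -1.   ] y [-0.152 -0.988 -0.002] z [-0.988  0.152 -0.005]
turn to sorter y -3.139658932266315 or 0.0019337213234780215
```

View pics/side2z.png

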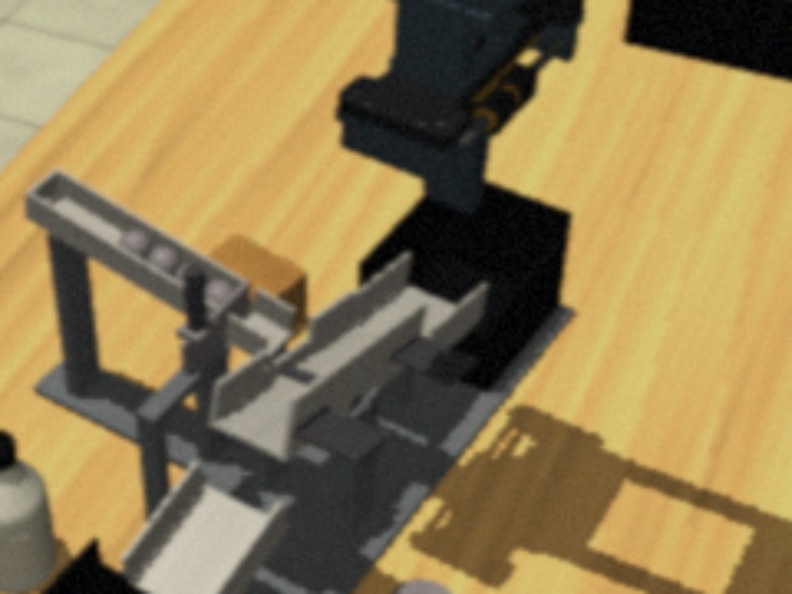

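View pics/wrist2.png

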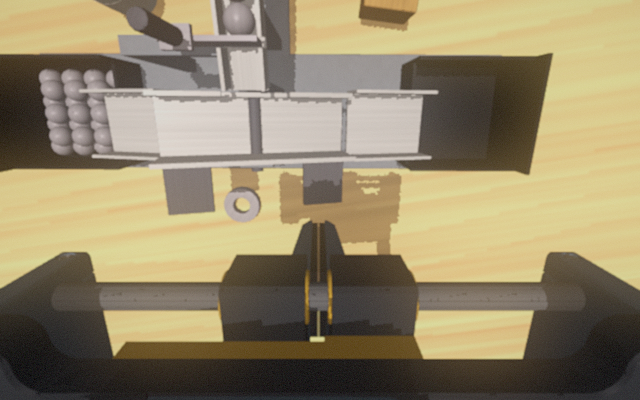

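Step 1 is confirmed: the gate floor slope measures 0.26 rad and the post hasn't moved. Next is a spot just right of the post, above the channel walls.

```bash
python3 -c "
from h import *
plan([.603,.029,.212])"
```

```text
t 4.25 p [ 0.461 -0.031  0.276] F [-0.54  0.2  -0.12] grip 0.003 q [-0.09  0.1   1.7   0.    1.34  1.63]
axes x [ 0.005  0.001 -1.   ] y [-0.152 -0.988 -0.002] z [-0.988  0.152 -0.005]
turn to sorter y -3.139658932266315 or 0.0019337213234780215
travel cm [  6.48  -8.08 -13.08]
```

Call:
move_arm --grip '[0, 0, 0, 0, 0, 0]' --pt "0 -1.6 -2.6" --pt "0 -1.6 -2.6" --pt "0 -1.6 -2.6" --pt "0 -1.6 -2.6" --pt "0 -1.7 -2.7" --pt "0 0 0" --turn '[0, 0, 0, 0, 0, 0]'

```text
time: 4.85
position: [0.6035, 0.0304, 0.2702]
tool_rot: [-0.187, 1.567, 2.803]
ft_force: [-0.6, -0.0, -0.4]
gripper_width: 0.005
```

```bash
python3 - <<'E'
from h import *
from plant import robot
plan([.603,.029,.212])
for n in("scene","side","wrist"):
    c=robot.camera(n); cv2.imwrite(f"pics/{n}3.png",c["color"][:,:,::-1])
a=cv2.imread("pics/side3.png")[100:280,250:490];b=cv2.imread("pics/scene3.png")[100:280,200:440];cv2.imwrite("pics/s3z.png",cv2.resize(np.hstack([a,b]),None,fx=1.66,fy=1.66))
E
```

```text
t 4.85 p [0.6035 0.0304 0.2702] F [-0.61 -0.02 -0.39] grip 0.005 q [0.03 0.34 1.39 0.   1.41 1.75]
axes x [-0.004  0.001 -1.   ] y [-0.151 -0.989 -0.001] z [-0.989  0.151  0.004]
turn to sorter y -3.1380877963151983 or 0.003504857274594819
travel cm [ 5.82  0.15 -0.  ]
```

View pics/s3z.png

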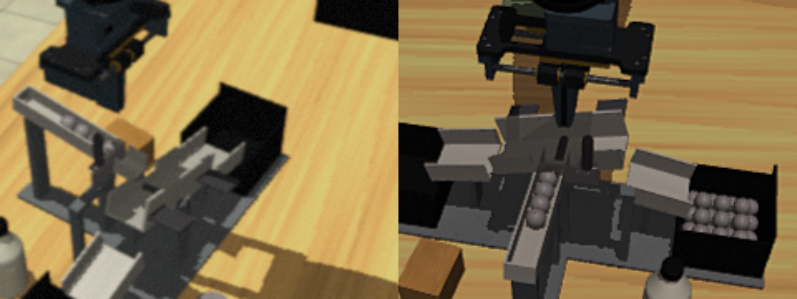

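View pics/wrist3.png

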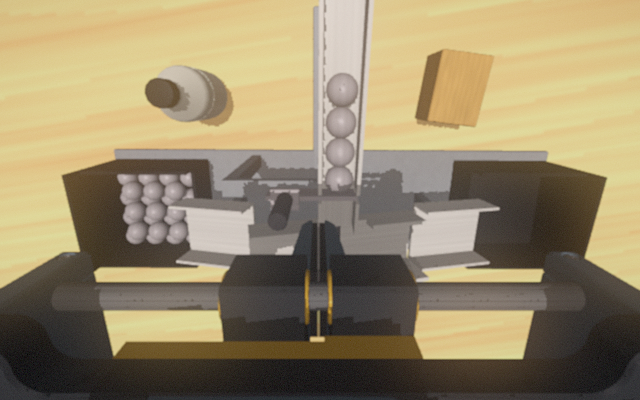

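The post at (283,210) in the wrist picture stands left of the closed fingers with a clear gap. Descending, then pushing left along tool −y.

Call:
move_arm --grip '[0, 0, 0, 0]' --pt "2 0.1 0" --pt "2 0.1 0" --pt "1.2 0 0" --pt "0.6 0 0" --turn '[0, 0, 0, 0]'

```text
time: 5.4
position: [0.5999, 0.0262, 0.2148]
tool_rot: [0.144, 1.568, 3.132]
ft_force: [-0.2, 0.2, -0.1]
gripper_width: 0.003
```

Call:
move_arm --grip '[0, 0, 0, 0, 0]' --pt "0 -0.5 0" --pt "0 -0.5 0" --pt "0 -0.7 0" --pt "0 -0.8 0" --pt "0 -0.8 0" --turn '[0, 0, 0, 0, 0]'

```text
time: 5.9
position: [0.607, 0.0597, 0.2167]
tool_rot: [2.974, 1.569, -0.321]
ft_force: [0.1, -2.0, 1.5]
gripper_width: 0.005
```

```bash
python3 -c "
from h import *
plan([.6115,.077,.212])"
```

```text
t 5.9 p [0.607  0.0597 0.2167] F [ 0.13 -1.98  1.5 ] grip 0.005 q [ 0.08  0.37  1.48 -0.    1.29  1.8 ]
axes x [ 0.002 -0.001 -1.   ] y [-0.152 -0.988  0.   ] z [-0.988  0.152 -0.002]
turn to sorter y -3.139648819644388 or 0.0019438339454049824
travel cm [ 0.47 -1.78 -0.18]
```

Call:
move_arm --grip '[0, 0, 0]' --pt "0.2 -0.8 0" --pt "0 -0.8 0" --pt "0 -0.5 0" --turn '[0, 0, 0]'

```text
time: 6.2
position: [0.6098, 0.0809, 0.2139]
tool_rot: [-2.775, 1.571, 0.214]
ft_force: [0.8, -1.1, 1.0]
gripper_width: 0.004
```

Call:
move_arm --grip '[0, 0]' --pt "0 -0.2 0" --pt "0 -0.1 0" --turn '[0, 0]'

```text
time: 6.4
position: [0.6101, 0.0827, 0.2139]
tool_rot: [1.66, 1.57, -1.634]
ft_force: [0.5, -3.2, 1.1]
gripper_width: 0.007
```

Call:
move_arm --grip '[0, 0, 0]' --pt "0 -0.2 0" --pt "0 -0.1 0" --pt "0 0 0" --turn '[0, 0, 0]'

```text
time: 6.7
position: [0.6102, 0.083, 0.2139]
tool_rot: [1.528, 1.565, -1.767]
ft_force: [-0.6, -8.5, 2.5]
gripper_width: 0.005
```

```bash
python3 - <<'E'
from h import *
from plant import robot
plan()
for n in("scene","side","wrist"):
    c=robot.camera(n); cv2.imwrite(f"pics/{n}4.png",c["color"][:,:,::-1])
a=cv2.imread("pics/side4.png")[100:280,250:490];b=cv2.imread("pics/scene4.png")[100:280,200:440];cv2.imwrite("pics/s4z.png",cv2.resize(np.hstack([a,b]),None,fx=1.66,fy=1.66))
E
```

```text
t 6.7 p [0.6102 0.083  0.2139] F [-0.63 -8.48  2.54] grip 0.005 q [ 0.12  0.39  1.46 -0.01  1.29  1.85]
axes x [-0.001 -0.005 -1.   ] y [-0.153 -0.988  0.005] z [-0.988  0.153  0.   ]
turn to sorter y -3.1402739653977507 or 0.0013186881920423943
```

View pics/s4z.png

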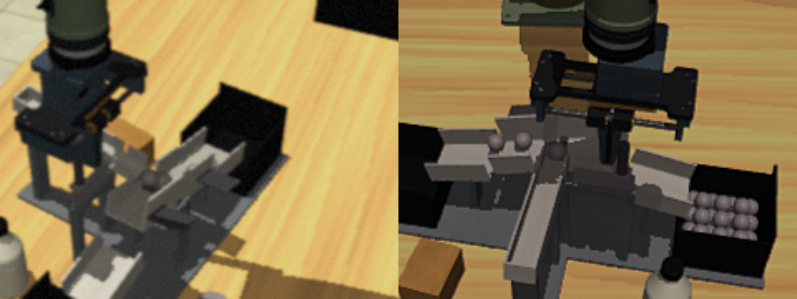

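View pics/wrist4.png

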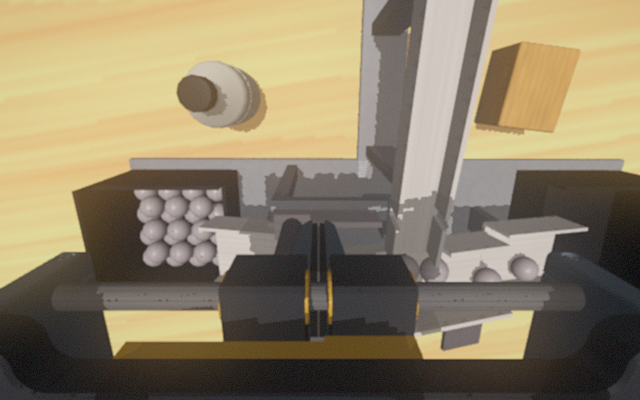

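The slide is at its end stop (the force rose to 8.5 N with no further motion) and the balls are rolling right across the gate. I'm backing off the post and then going up.

Call:
move_arm --grip '[0, 0, 0, 0, 0, 0, 0, 0, 0, 0]' --pt "0 0.4 0" --pt "0 0.4 0" --pt "-2 0 0" --pt "-4 0 0" --pt "-4 0 0" --pt "-2 0 3" --pt "0 0 4" --pt "0 0 4" --pt "0 0 4" --pt "0 0 0" --turn '[0, 0, 0, 0, 0, 0, 0, 0, 0, 0]'

```text
time: 7.85
position: [0.4566, 0.1016, 0.3347]
tool_rot: [-0.725, 1.569, 2.265]
ft_force: [0.3, -0.0, 0.2]
gripper_width: 0.003
```

Call:
move_arm --grip '[0, 0, 0, 0, 0, 0, 0, 0, 0, 0]' --pt "0 0 0" --pt "0 0 0" --pt "0 0 0" --pt "0 0 0" --pt "0 0 0" --pt "0 0 0" --pt "0 0 0" --pt "0 0 0" --pt "0 0 0" --pt "0 0 0" --turn '[0, 0, 0, 0, 0, 0, 0, 0, 0, 0]'

```text
time: 8.85
position: [0.461, 0.1008, 0.334]
tool_rot: [2.739, 1.571, -0.556]
ft_force: [0.9, 0.5, 0.4]
gripper_width: 0.007
```

```bash
python3 - <<'E'
from h import *
from plant import robot
plan()
for n in("scene","side"):
    c=robot.camera(n); cv2.imwrite(f"pics/{n}5.png",c["color"][:,:,::-1])
    W=pts(c);x,y,z=W[...,0],W[...,1],W[...,2]
    m=(z>0.2)&(z<.25)&(abs(x-.612)<.03)&(y>.05)&(y<.13)
    print("post",m.sum(),np.median(W[m],0).round(4))
    o=np.array([.5416,.0232]);a=-.155
    dx,dy=x-o[0],y-o[1];sx=np.cos(a)*dx+np.sin(a)*dy;sy=-np.sin(a)*dx+np.cos(a)*dy
    k=(abs(sx)<15e-3)&(abs(sy)>.02)&(abs(sy)<.085)&(z>.1)&(z<.175);print("gate",np.polyfit(sy[k],z[k],1).round(3))
    k=(abs(sx)<.055)&(sy<-.18)&(sy>-.287)&(z>.012)&(z<.06)&(c["color"].max(2)>60)
    nn,l,st,ce=cv2.connectedComponentsWithStats(k.astype(np.uint8))
    for i in range(1,nn):
        if st[i,4]>8: print(n,"blob",ce[i].round(),st[i,4],np.median(sx[l==i]).round(3),np.median(sy[l==i]).round(3),z[l==i].max().round(3))
a=cv2.imread("pics/side5.png")[100:280,250:490];b=cv2.imread("pics/scene5.png")[120:300,150:390];cv2.imwrite("pics/s5z.png",cv2.resize(np.hstack([a,b]),None,fx=1.66,fy=1.66))
E
```

```text
t 8.85 p [0.461  0.1008 0.334 ] F [0.9  0.53 0.39] grip 0.007 q [ 0.19  0.1   1.55 -0.    1.49  1.92]
axes x [ 0. -0. -1.] y [-0.153 -0.988  0.   ] z [-0.988  0.153 -0.   ]
turn to sorter y -3.139766190347114 or 0.0018264632426792105
post 118 [0.619  0.0992 0.2256]
gate [0.271 0.132]
scene blob [189. 206.] 66 0.003 -0.272 0.044
post 107 [0.6141 0.1045 0.2254]
gate [0.262 0.131]
side blob [386. 181.] 208 0.034 -0.269 0.047
```

View pics/s5z.png

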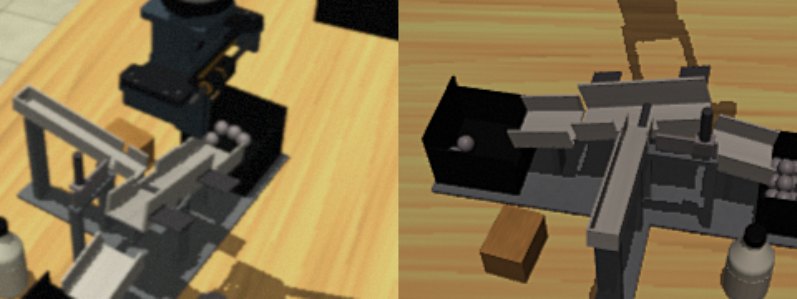

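```bash
python3 - <<'E'
import cv2
a=cv2.imread("pics/side5.png")[145:205,340:430];cv2.imwrite("pics/s5t.png",cv2.resize(a,None,fx=8,fy=8,interpolation=cv2.INTER_CUBIC))
E
```

```text
(no output)
```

View pics/s5t.png

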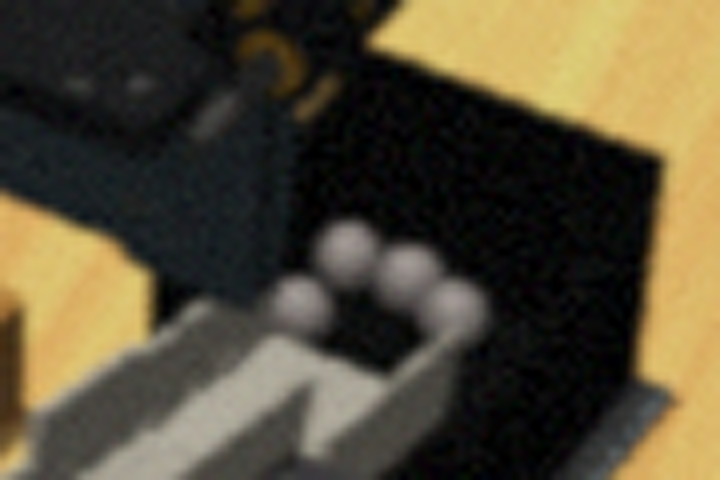

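Four balls are visible in the tray, at about (345,250), (410,272), (300,305) and (453,308) in the zoom. Their tops are at z ≤ 0.047, and the feed and gate are empty.

```bash
python3 -c "
from plant import robot
print(robot.job_done())"
```

```text
the job is handed in; nothing more can be done
None
```

I rocked the gate fully over to the right first, then pushed the stop slide fully open. All four balls ran into the empty right tray, and I handed the job in with the arm clear at about 9 s of the 35 s allowed.

- **Gate:** I pressed the right pad down with the closed fingers until it met its stop, with up to 15 N on it. The depth images gave a tilt of about 0.26 rad, both then and at the end. The post was still at its starting position at that point.
- **Slide:** I pushed the post left until it stopped moving at about 8.5 N. The post moved about 43–44 mm in the depth images, against 45 mm of full travel.
- **Balls:** The zoomed side view shows all four balls in the right tray. Their tops are at most 47 mm above the bench, and the feed channel and gate are empty. The scene view shows only one ball, most likely because the tray wall hides the other three, so the count of four rests on the side view alone.
- **Bottle, carton and ring:** I only checked these by eye. The bottle and carton look undisturbed in the last pictures, and the fingers never came near the bearing ring.

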